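# Nest the light shield in its holder without jamming it

### The job

Three black tapered light shields stand on the optical table. Take the middle-sized one, set it upright, narrow end down, in the aluminium holder cup and push it down lightly until the bright line round its wall is level with the cup's rim; stop there, because it wedges and jams if it is driven about a centimetre deeper. Let go of it and leave the other two shields where they stand.

Things in the scene. Friction and masses are not known exactly. Their poses are not given: they have to be found in the camera images.
- shield_center (a point): Centre, half-way up the axis, of the middle of three black tapered cups: the one to nest. 100 mm tall, 90 g, stands on its narrow foot. Outer diameter 38 mm at the foot, 53 mm at 70 mm height; from there up a straight collar 53 mm across, to be gripped from above, any yaw. Wall 3 mm, open top. A thin bright line rings the wall at exactly this point's height. z is up the axis.
- holder_rim (a point): Centre of the holder's mouth at rim height, 76 mm above the table; fixed metal cup, 72 mm inside, 80 outside, foot plate 100 mm square. z up. A grey tapered sleeve in it takes the shield with 1-2 mm play, its floor 36 mm below the rim: unpushed, the line stands 14 mm above the rim. The sleeve slides down at 8-11 N and stays put; hard stop after 30 mm; jammed once the line is 12 mm below the rim.
- small_center (a point): Centre (half-way up) of the small tapered cup, same black material and shape, 70 mm tall, 38 mm across the collar. Stands upright on the table; to be left alone.
- large_center (a point): Centre (half-way up) of the large tapered cup, same black material and shape, 125 mm tall, 68 mm across the collar. Stands upright on the table; to be left alone.
There are look-alikes about, which are no part of the job. What is shaped like the part that bears holder_rim but orange is not meant.

How it is judged:
At the end, for the whole second after the job is handed in: The middle-sized shield stands in the holder, released and at rest, its axis within 10 mm of the holder's and within 10 degrees of upright, its bright line within 9 mm of the height of the holder's rim; the small and large shields are within 30 mm of where they started (z of shield_center in the frame of holder_rim between -0.009 and 0.009 m and horizontal distance between shield_center and holder_rim below 0.01 m and angle between shield_center's own z axis and vertical below 0.17 rad and linear speed of shield below 0.02 m/s and distance of each of small_center, large_center from where it was at the start of the episode below 0.03 m); the robot touches nothing.
It fails at once if the shield is driven in so far that it jams: its bright line more than 12 mm below the holder's rim (horizontal distance between shield_center and holder_rim below 0.02 m and z of shield_center in the frame of holder_rim below -0.012 m).
It fails at once if the small or the large shield is moved more than 30 mm (distance of any of small_center, large_center from where it was at the start of the episode above 0.03 m).
It also fails if it takes over 38 s, if anything falls off the work surface, if the arm or the gripper's body presses on something with over 40 N, if the wrist force passes 120 N, or if a joint passes its speed limit or range.

### The arm

A 6-joint arm with a two-finger parallel gripper is mounted at the origin on the work surface. World frame = base frame: x ahead of the robot, y to its left, z up, the work surface at z = 0. Lengths are in m, angles in rad, forces in N, time in s.
With the tool pointing down it reaches from about 0.35 to 0.725 m from the base axis. Payload 4.3 kg.
Tool frame: the origin (TCP) lies between the finger pads; the fingertips stand 17 mm ahead of it and the grasp point (between the pads) lies 2 mm behind it; z points along the fingers, y is the direction in which the jaws open and shut (so a half turn about z gives the same grasp; the last joint's range is limited). The gripper opens to 85 mm and grips with 20 to 120 N. Pads are 22 mm wide; open, the fingers measure 114 mm over their backs; the gripper's body (76 mm by 85 mm) begins 54 mm behind the grasp point. The pads swing forward as they close: fully open they stand 13 mm farther back than shut.
Start: joints at [-1.342, 0.377, 0.081, 1.274, 0, 1.46], TCP at [0.191, -0.542, 0.223] pointing down, gripper open.
Joint ranges: [-2.72, 2.72], [-0.84, 1.66], [-1.02, 1.22], [-1.77, 2.12], [-1.37, 1.28], [-3.14, 3.14]. Speed limits (rad/s): [2.57, 2.57, 3.14, 3.14, 3.14, 3.14].

### API

Orientations are given as a rotation vector (axis times angle).
In Python, from station import ctrl gives the robot as it stands. The module is installed in compiled form; this text tells all that it offers.
- The arm moves only by the tool step_arm, never from a script. Its argument "plan" is a list of rows, each a list of 7 numbers: the shift along the world's x, y, z in mm, then the turn, a rotation vector about the world's x, y, z in degrees, then the finger opening in mm, from 0 to 85.4. In form: [[x, y, z, ax, ay, az, grip], ...]. A call has 1 to 12 rows; each row is the pose to reach, as a shift and turn from the pose measured when the call began; what a row does not reach only later rows make up. A row lasts 1/10 s, in which the tool goes at most 50 mm and 8.59 degrees, less where a joint would pass 70% of its speed; a pose out of reach is approached as far as the arm can. A call with a gripper value outside its range is refused whole. The fingers move at their own pace and stop on an object; "grip_force" is the grip in N (left out, the last holds). Time passes only in rows, so rows that repeat a pose let the fingers close. It gives the time, the measured TCP pose, the force and the opening at its end, in the units of the state.
- ctrl.get_obs(): the state, without advancing time (a new reading comes with each control period).
- ctrl.snapshot(name): name is "scene" or "top"; returns a dict with "color" (400x640x3 uint8, red, green, blue), "z_map" (400x640 float32, m along the optical axis (not along the pixel's ray), 0 where there is no reading), "fx", "fy", "cx", "cy" (pixels), "position" and "attitude" of the camera in the world. Camera axes: x right, y down, z forward; pixel columns grow to the right and rows downward; lengths in m; the calibration is good to about 2 mm. A picture is of the moment at which its call begins.
- ctrl.hand_in(): hands the job in, once; it reports no verdict.
Trained networks look in a picture, given as the dict that the camera call returned (one of the last four; its "shot" number tells which), for a name from the list of things; names that differ only in an ending like _2 or _b are one class to them, and where a whole thing is asked for, a point or a joint stands for the part that bears it (a point fixed in the world has none). Each returns a list of dicts, best first, with "conf" (0 to 1); they miss things now and then, are a little off and sometimes report something else, mostly with a low value. They report only what shows in the picture. A call takes as long as a camera call. They do not tell look-alikes from the thing itself.
- ctrl.search_frame(query, picture): "bbox" ([left, top, right, bottom] in pixels, round what is visible of it).
- ctrl.tip_of(query, picture): "point" ([column, row] in pixels: a listed point, or the origin of a listed thing).
The state is a dict: "t": time; "joint_pos": joint angles; "joint_velocities": joint speeds; "tau": joint torques, N m; "ee_pos": TCP position; "tool_rot": TCP orientation; "force": force on the tool from outside, world axes, zero at the start; "torque": the same for the moment, N m; "gripper_width": opening from 0.0 (shut) to 1.0 (fully open).
Only numpy, scipy, OpenCV 4.12 (cv2) and the standard library are available. Lean on these libraries where they do the work, as an engineer would, in place of code of your own. Each camera call takes 0.05 s, during which the arm holds its last target.

## Working session

There is one attempt and no reset: what is moved stays moved. The work goes in short steps, Python scripts to look and compute and a tool call to move; the robot and the scene stay as the last step left them, time stands still between calls to the robot, and variables do not carry over. Pictures are saved under pics/ and viewed, and the job is handed in when it is done.

Besides the shell and the picture viewer there is one more tool, called after "Call:" in YAML: its name, and indented under it one key for each argument. step_arm: Moves the arm, as the interface text tells. Its arguments: {"type":"object","properties":{"plan":{"type":"array"},"grip_force":{"type":"number"}},"required":["plan"]}

```bash
mkdir -p pics; cat > h.py <<'E'
import numpy as np, cv2, pickle
from station import ctrl
from scipy.spatial.transform import Rotation as R
def rot(a):
    a=np.array(a,float)
    if a.shape==(3,3): return a
    if a.size==3: return R.from_rotvec(a).as_matrix()
    return R.from_quat(a).as_matrix()
def cloud(s):
    z=s["z_map"]; v,u=np.mgrid[0:z.shape[0],0:z.shape[1]]
    p=np.stack([(u-s["cx"])/s["fx"]*z,(v-s["cy"])/s["fy"]*z,z],-1)
    w=p@rot(s["attitude"]).T+np.array(s["position"]); w[z==0]=np.nan
    return w
def save(s,n): cv2.imwrite(n,s["color"][:,:,::-1])
E
python3 - <<'E'
from h import *
o=ctrl.get_obs(); print({k:np.round(v,3) for k,v in o.items()})
for n in("scene","top"):
    s=ctrl.snapshot(n); save(s,f"pics/{n}0.png"); pickle.dump(s,open(n+"0.pkl","wb"))
    print(n,s["position"],s["attitude"],s["fx"])
    w=cloud(s)
    for q in("shield_center","small_center","large_center","holder_rim"):
        print(q,[(np.round(d["bbox"]),round(d["conf"],2)) for d in ctrl.search_frame(q,s)],[(np.round(d["point"]),round(d["conf"],2)) for d in ctrl.tip_of(q,s)])
E
```

```text
{'t': np.float64(0.0), 'joint_pos': array([-1.342,  0.378,  0.08 ,  1.274, -0.   ,  1.46 ]), 'joint_velocities': array([ 0.   , -0.002,  0.001,  0.   ,  0.002, -0.001]), 'tau': array([-0.0000e+00, -4.6360e+01,  2.6988e+01,  2.1000e-02, -0.0000e+00,
       -0.0000e+00]), 'ee_pos': array([ 0.191, -0.542,  0.222]), 'tool_rot': array([-3.095, -0.529,  0.   ]), 'force': array([-0.553, -0.662, -1.218]), 'torque': array([ 0.009,  0.035, -0.025]), 'gripper_width': np.float64(1.0)}
scene [1.04768626 0.10370534 0.69696477] [-1.67757593 -1.93612053  0.74018971] 395.5002158280357
shield_center [(array([167., 174., 197., 221.]), 0.76)] [(array([185., 196.]), 0.82)]
small_center [(array([241., 234., 261., 266.]), 0.98)] [(array([250., 251.]), 0.67)]
large_center [(array([425., 220., 470., 275.]), 0.69)] [(array([447., 251.]), 0.91)]
holder_rim [(array([387., 154., 433., 204.]), 0.89), (array([329., 198., 385., 257.]), 0.82)] [(array([414., 163.]), 0.8), (array([358., 210.]), 0.77)]
top [0.36598436 0.02024793 0.97253316] [-2.12963801  2.15768319 -0.20458965] 437.6619981570103
shield_center [(array([442., 183., 477., 211.]), 0.9)] [(array([451., 200.]), 0.94)]
small_center [(array([365., 146., 381., 164.]), 0.63)] [(array([274., 200.]), 0.73), (array([370., 156.]), 0.72)]
large_center [(array([168., 143., 216., 185.]), 0.95)] [(array([194., 168.]), 0.77)]
holder_rim [(array([200., 252., 250., 296.]), 0.71), (array([246., 177., 306., 232.]), 0.6)] [(array([219., 272.]), 0.83), (array([273., 197.]), 0.66), (array([454., 200.]), 0.42)]
```

View pics/scene0.png

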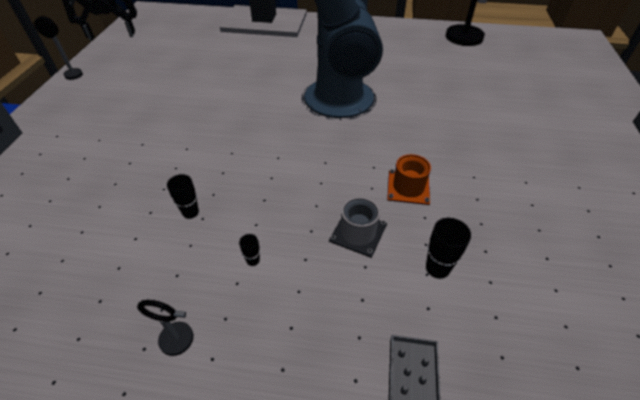

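View pics/top0.png

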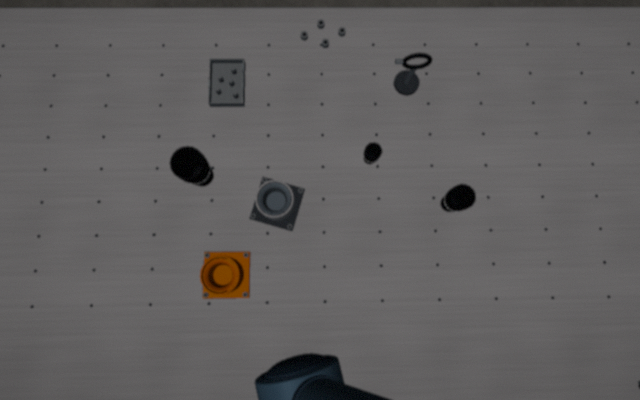

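```bash
python3 - <<'E'
from h import *
def circ(P):
    A=np.c_[2*P[:,:2],np.ones(len(P))]; c=np.linalg.lstsq(A,(P[:,:2]**2).sum(1),rcond=None)[0]
    return c[:2],np.sqrt(c[2]+c[0]**2+c[1]**2)
for n,B in (("top",dict(shield=[442,183,477,211],small=[365,146,381,164],large=[168,143,216,185],hA=[200,252,250,296],hB=[246,177,306,232])),("scene",dict(shield=[167,174,197,221],small=[241,234,261,266],large=[425,220,470,275],hA=[387,154,433,204],hB=[329,198,385,257]))):
    s=pickle.load(open(n+"0.pkl","rb")); w=cloud(s)
    for k,(a,b,c,d) in B.items():
        P=w[b-6:d+7,a-6:c+7].reshape(-1,3); C=s["color"][b-6:d+7,a-6:c+7].reshape(-1,3)
        m=np.isfinite(P[:,2])&(P[:,2]>0.03); P=P[m];C=C[m]
        zm=np.percentile(P[:,2],98); top=P[P[:,2]>zm-0.006]
        (u,r)=circ(top)
        print(n,k,"ztop",zm.round(4),"median",np.median(top,0).round(3),"mid",((top.max(0)+top.min(0))/2).round(4),"size",np.ptp(top,axis=0).round(4),"circ",u.round(4),r.round(4),len(top),"col",np.median(C,0))
E
```

```text
top shield ztop 0.1007 median [ 0.512 -0.282  0.099] mid [ 0.5116 -0.2817  0.0985] size [0.0518 0.0521 0.0075] circ [ 0.5113 -0.2818] 0.0248 136 col [6. 6. 7.]
top small ztop 0.0707 median [ 0.615 -0.106  0.068] mid [ 0.6172 -0.1062  0.0683] size [0.0374 0.0349 0.0071] circ [ 0.6176 -0.1061] 0.0173 83 col [14. 13. 14.]
top large ztop 0.1256 median [0.581 0.273 0.123] mid [0.5811 0.2722 0.1234] size [0.0667 0.0666 0.0078] circ [0.5813 0.2724] 0.0322 199 col [5. 5. 6.]
top hA ztop 0.0771 median [0.359 0.216 0.074] mid [0.3606 0.2127 0.0758] size [0.0774 0.0785 0.0094] circ [0.3606 0.2127] 0.0352 432 col [106.  52.   0.]
top hB ztop 0.0769 median [0.516 0.104 0.074] mid [0.5143 0.1041 0.0749] size [0.0784 0.0789 0.008 ] circ [0.5147 0.1041] 0.0352 398 col [59. 65. 69.]
scene shield ztop 0.0983 median [ 0.516 -0.279  0.096] mid [ 0.5121 -0.2805  0.0962] size [0.0535 0.0527 0.0078] circ [ 0.5126 -0.2801] 0.0249 160 col [4. 4. 4.]
scene small ztop 0.069 median [ 0.62  -0.104  0.067] mid [ 0.6185 -0.1046  0.0664] size [0.0378 0.0374 0.0067] circ [ 0.619  -0.1045] 0.0173 115 col [4. 4. 5.]
scene large ztop 0.124 median [0.586 0.274 0.122] mid [0.5824 0.2745 0.1221] size [0.0687 0.0669 0.008 ] circ [0.5832 0.2741] 0.0322 272 col [3. 3. 3.]
scene hA ztop 0.0751 median [0.36  0.218 0.072] mid [0.3628 0.2155 0.0734] size [0.0796 0.0779 0.0085] circ [0.3631 0.215 ] 0.0354 341 col [64. 26.  4.]
scene hB ztop 0.0753 median [0.514 0.107 0.072] mid [0.5156 0.1057 0.0727] size [0.0795 0.0788 0.0069] circ [0.517  0.1053] 0.0355 418 col [46. 48. 52.]
```

The scene view shows the three black cups. The middle-sized one is at scene (182,196), top (460,197), and it measures 100 mm tall and 52 mm across. The grey holder is at scene (358,222), top (275,199). The orange look-alike is at scene (410,178). Both cameras agree within 2 mm: shield at (512,-281), holder at (515.5,105), rim at about 76 mm. Next I move over the shield and turn the tool 60°.

Call:
step_arm:
  plan:
    - [36, 29, 0, 0, 0, 7, 85]
    - [72, 58, 0, 0, 0, 14, 85]
    - [108, 88, 0, 0, 0, 21, 85]
    - [144, 117, 0, 0, 0, 28, 85]
    - [180, 146, 0, 0, 0, 35, 85]
    - [216, 175, 0, 0, 0, 42, 85]
    - [252, 204, 0, 0, 0, 49, 85]
    - [288, 233, 0, 0, 0, 56, 85]
    - [321, 261, 0, 0, 0, 60, 85]
    - [321, 261, -30, 0, 0, 60, 85]
    - [321, 261, -50, 0, 0, 60, 85]
    - [321, 261, -50, 0, 0, 60, 85]
  grip_force: 30

```text
t: 2.1
ee_pos: [0.5105, -0.2795, 0.1699]
tool_rot: [-2.412, -2.005, 0.002]
force: [-0.7, 0.1, -0.3]
gripper_width: 0.993
```

Call:
step_arm:
  plan:
    - [1.5, -1.5, -30, 0, 0, 0, 85]
    - [1.5, -1.5, -60, 0, 0, 0, 85]
    - [1.5, -1.5, -86, 0, 0, 0, 85]
    - [1.5, -1.5, -86, 0, 0, 0, 85]
    - [1.5, -1.5, -86, 0, 0, 0, 60]
    - [1.5, -1.5, -86, 0, 0, 0, 50]
    - [1.5, -1.5, -86, 0, 0, 0, 45]
    - [1.5, -1.5, -86, 0, 0, 0, 45]
    - [1.5, -1.5, -86, 0, 0, 0, 45]
    - [1.5, -1.5, -86, 0, 0, 0, 45]
  grip_force: 30

```text
t: 3.1
ee_pos: [0.5135, -0.2824, 0.087]
tool_rot: [-2.415, -2.007, 0.001]
force: [-0.6, 0.2, 6.0]
gripper_width: 0.589
```

Call:
step_arm:
  plan:
    - [0, 0, 20, 0, 0, 0, 45]
    - [0, 0, 50, 0, 0, 0, 45]
    - [0, 0, 90, 0, 0, 0, 45]
    - [0, 0, 120, 0, 0, 0, 45]
    - [0, 0, 120, 0, 0, 0, 45]

```text
t: 3.6
ee_pos: [0.5165, -0.2845, 0.214]
tool_rot: [2.408, 2.001, 0.004]
force: [0.5, 0.2, -0.8]
gripper_width: 0.582
```

```bash
python3 - <<'E'
from h import *
print(ctrl.get_obs()["force"],ctrl.get_obs()["ee_pos"])
s=ctrl.snapshot("scene"); save(s,"pics/s1.png"); w=cloud(s)
pickle.dump(s,open("s1.pkl","wb"))
cv2.imwrite("pics/s1c.png",cv2.resize(s["color"][80:300,80:380,::-1],None,fx=2.5,fy=2.5))
print(ctrl.search_frame("shield_center",s),ctrl.tip_of("shield_center",s))
E
```

```text
[ 0.4680623   0.21410855 -0.76787999] [ 0.51654384 -0.28449571  0.21397663]
[{'bbox': [150.2, 126.4, 182.8, 179.5], 'conf': 0.81}] [{'point': [167.0, 155.2], 'conf': 0.91}]
```

View pics/s1c.png

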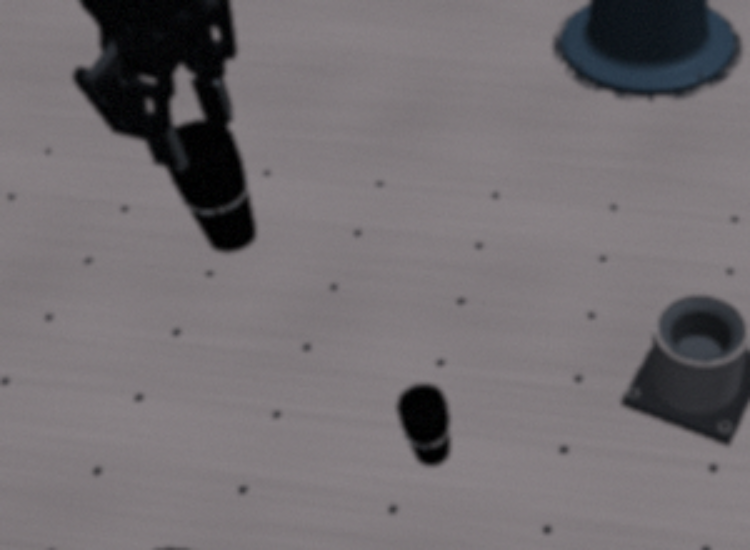

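The shield is held upright at crop (210,185), with its bright line visible. Next I carry it over to the holder.

Call:
step_arm:
  plan:
    - [0, 40, 0, 0, 0, 0, 45]
    - [0, 85, 0, 0, 0, 0, 45]
    - [0, 130, 0, 0, 0, 0, 45]
    - [0, 175, 0, 0, 0, 0, 45]
    - [0, 220, 0, 0, 0, 0, 45]
    - [0, 265, 0, 0, 0, 0, 45]
    - [0, 310, 0, 0, 0, 0, 45]
    - [0, 350, 0, 0, 0, 0, 45]
    - [-1, 380, 0, 0, 0, 0, 45]
    - [-1, 389.5, 0, 0, 0, 0, 45]
    - [-1, 389.5, 0, 0, 0, 0, 45]
    - [-1, 389.5, 0, 0, 0, 0, 45]

```text
t: 4.95
ee_pos: [0.512, 0.1062, 0.2064]
tool_rot: [-2.416, -2.007, 0.004]
force: [0.3, -0.9, -0.5]
gripper_width: 0.586
```

```bash
cat > look.py <<'E'
import sys
from h import *
tag=sys.argv[1]
o=ctrl.get_obs(); print(o["t"],o["ee_pos"].round(4),np.round(o["tool_rot"],4),np.round(o["force"],1))
from scipy.optimize import least_squares
def prof(h): # outer radius at height from foot
    return np.where(h<.07,.019+(.0265-.019)*h/.07,.0265)
for n in("scene","top"):
    s=ctrl.snapshot(n); save(s,f"pics/{n}{tag}.png"); pickle.dump(s,open(f"{n}{tag}.pkl","wb")); w=cloud(s)
    t=ctrl.tip_of("shield_center",s); print(n,[(np.round(d["point"],1),round(d["conf"],2)) for d in t][:2])
    if n=="scene": 
        im=s["color"][80:280,250:500,::-1]; cv2.imwrite(f"pics/c{tag}.png",cv2.resize(im,None,fx=3,fy=3,interpolation=cv2.INTER_CUBIC))
    e=o["ee_pos"]; rr=np.hypot(w[...,0]-e[0],w[...,1]-e[1])
    dark=s["color"].max(-1)<40
    for z0 in np.arange(e[2]-.085,e[2]-.02,.008):
        m=(np.abs(w[...,2]-z0)<.004)&(rr<.04)&dark
        if m.sum()<12: continue
        P=w[m]; r=float(prof(z0-(e[2]-.087)))
        f=least_squares(lambda c:np.hypot(P[:,0]-c[0],P[:,1]-c[1])-r,e[:2],loss="soft_l1",f_scale=.002)
        print(f"  z{z0:.3f} n{m.sum()} c {f.x.round(4)} res {np.std(f.fun):.4f}")
E
python3 look.py 2
```

```text
4.95 [0.512  0.1062 0.2064] [-2.4161 -2.0069  0.004 ] [ 0.3 -0.9 -0.5]
scene [(array([364.8, 175.1]), 0.97)]
  z0.121 n22 c [0.5101 0.1074] res 0.0008
  z0.129 n36 c [0.5107 0.1069] res 0.0006
  z0.137 n42 c [0.5107 0.1072] res 0.0008
  z0.145 n45 c [0.5109 0.107 ] res 0.0008
  z0.153 n50 c [0.511  0.1071] res 0.0006
  z0.161 n48 c [0.5113 0.1069] res 0.0006
  z0.169 n19 c [0.5117 0.1074] res 0.0007
  z0.177 n61 c [0.5117 0.107 ] res 0.0008
  z0.185 n81 c [0.5122 0.1063] res 0.0011
top [(array([267.4, 191.5]), 0.6)]
  z0.121 n72 c [0.5041 0.0902] res 0.0038
```

View pics/c2.png

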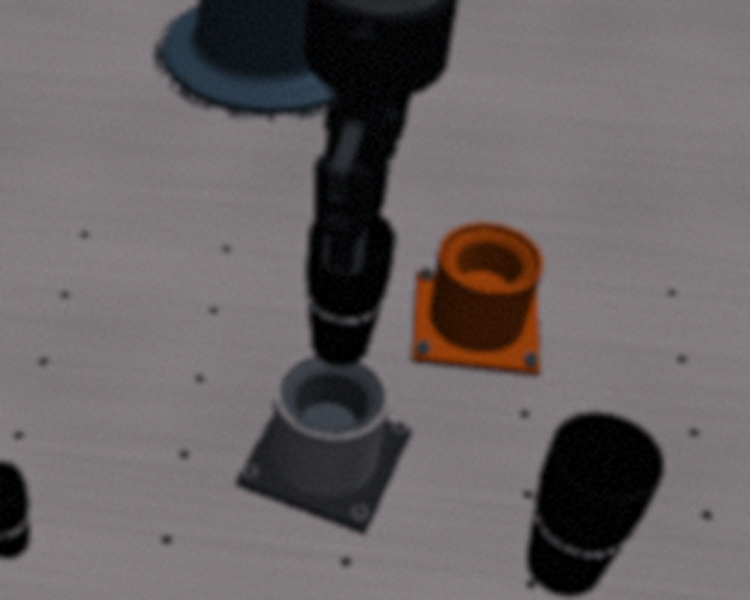

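The shield hangs above the holder, foot at crop (338,355), cup mouth at crop (332,395). It has to go +5 mm in x and -1.5 mm in y. I'll correct that, come down to just above the rim, and let it settle.

Call:
step_arm:
  plan:
    - [3, -1, -10, 0, 0, 0, 45]
    - [5, -1.5, -25, 0, 0, 0, 45]
    - [5, -1.5, -35, 0, 0, 0, 45]
    - [5, -1.5, -35, 0, 0, 0, 45]
    - [5, -1.5, -35, 0, 0, 0, 45]
    - [5, -1.5, -35, 0, 0, 0, 45]

```text
t: 5.75
ee_pos: [0.5179, 0.1044, 0.1726]
tool_rot: [2.418, 2.006, -0.001]
force: [-0.3, -0.2, -0.4]
gripper_width: 0.586
```

```bash
python3 look.py 3; python3 - <<'E'
from h import *
from scipy.optimize import least_squares
s=pickle.load(open("scene3.pkl","rb"));w=cloud(s)
rr=np.hypot(w[...,0]-.515,w[...,1]-.105)
m=(rr<.05)&(w[...,2]<.066)&(w[...,2]>.02)&(rr>.036);P=w[m]
f=least_squares(lambda c:np.hypot(P[:,0]-c[0],P[:,1]-c[1])-.04,[.515,.105],loss="soft_l1",f_scale=.001);print("holder wall",f.x,np.std(f.fun),m.sum())
E
```

```text
5.75 [0.5179 0.1044 0.1726] [ 2.4180e+00  2.0055e+00 -6.0000e-04] [-0.3 -0.2 -0.4]
scene [(array([362.2, 192.3]), 0.65)]
  z0.088 n27 c [0.5169 0.1055] res 0.0006
  z0.096 n43 c [0.5167 0.1058] res 0.0006
  z0.104 n37 c [0.5168 0.1055] res 0.0007
  z0.112 n45 c [0.5172 0.1055] res 0.0007
  z0.120 n48 c [0.5171 0.1054] res 0.0006
  z0.128 n39 c [0.5173 0.1054] res 0.0006
  z0.136 n27 c [0.5175 0.1055] res 0.0007
  z0.144 n55 c [0.5177 0.1051] res 0.0011
  z0.152 n78 c [0.5179 0.1049] res 0.0012
top [(array([273.3, 190.4]), 0.5)]
  z0.088 n59 c [0.532  0.1162] res 0.0037
holder wall [0.51431208 0.10563833] 0.000836336386444571 458
```

View pics/c3.png

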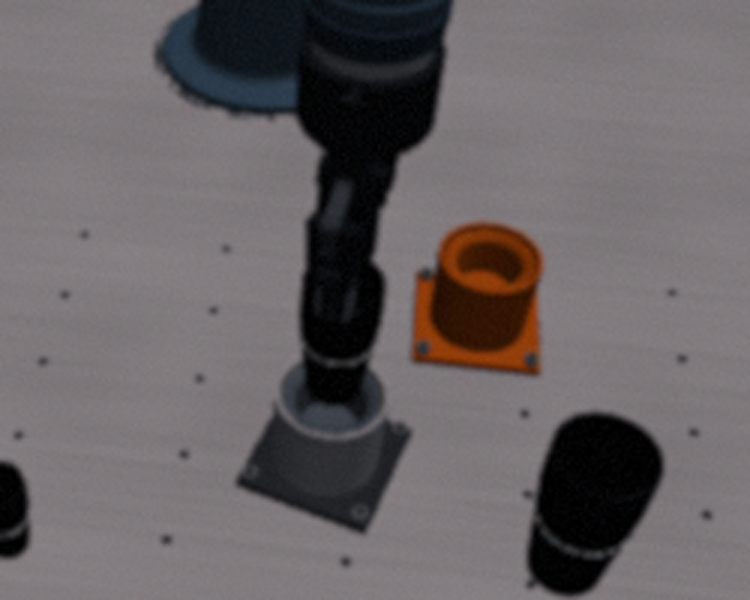

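The shield is coaxial to within about 2 mm, with its foot at crop (335,395) just over the mouth. I'll shift it -1.5 mm in x and lower it in.

Call:
step_arm:
  plan:
    - [-1.5, 0, -5, 0, 0, 0, 45]
    - [-1.5, 0, -12, 0, 0, 0, 45]
    - [-1.5, 0, -20, 0, 0, 0, 45]
    - [-1.5, 0, -28, 0, 0, 0, 45]
    - [-1.5, 0, -34, 0, 0, 0, 45]
    - [-1.5, 0, -38, 0, 0, 0, 45]
    - [-1.5, 0, -38, 0, 0, 0, 45]
    - [-1.5, 0, -38, 0, 0, 0, 45]

```text
t: 6.75
ee_pos: [0.5165, 0.1045, 0.1347]
tool_rot: [2.418, 2.006, -0.0]
force: [0.6, -0.1, -0.6]
gripper_width: 0.579
```

```bash
python3 look.py 4
```

```text
6.75 [0.5165 0.1045 0.1347] [ 2.4178e+00  2.0055e+00 -1.0000e-04] [ 0.6 -0.1 -0.6]
scene [(array([364.4, 204.6]), 0.69)]
  z0.066 n48 c [0.5156 0.1074] res 0.0031
  z0.074 n39 c [0.5155 0.1061] res 0.0007
  z0.082 n45 c [0.5158 0.1057] res 0.0006
  z0.090 n39 c [0.5159 0.1052] res 0.0007
  z0.098 n23 c [0.5165 0.1052] res 0.0008
  z0.106 n57 c [0.5165 0.1048] res 0.0012
  z0.114 n68 c [0.5168 0.1049] res 0.0011
top [(array([273.3, 195.3]), 0.52)]
  z0.050 n49 c [0.5305 0.1147] res 0.0034
```

View pics/c4.png

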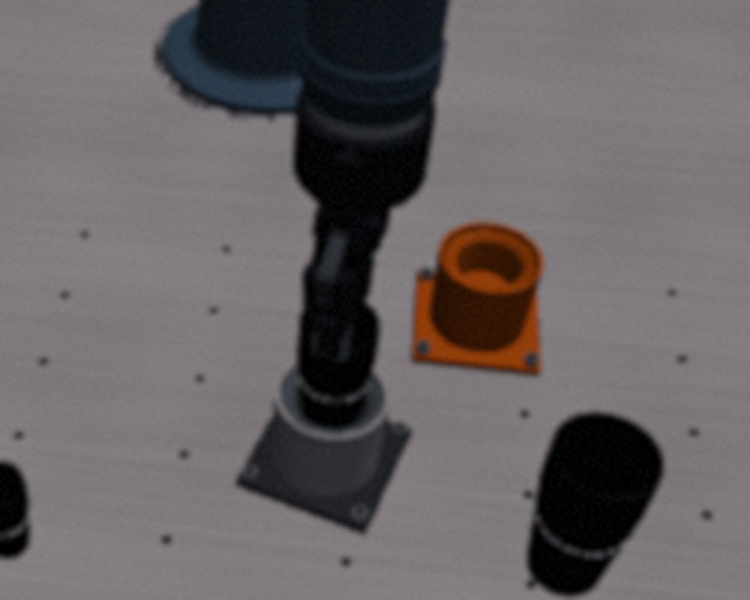

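The shield is inside the cup with no contact force. I'll lower it slowly until it meets the sleeve floor and measure the bright line's height.

Call:
step_arm:
  plan:
    - [0, 0, -2, 0, 0, 0, 45]
    - [0, 0, -4, 0, 0, 0, 45]
    - [0, 0, -6, 0, 0, 0, 45]
    - [0, 0, -8, 0, 0, 0, 45]
    - [0, 0, -8, 0, 0, 0, 45]
    - [0, 0, -8, 0, 0, 0, 45]

```text
t: 7.55
ee_pos: [0.5168, 0.1045, 0.127]
tool_rot: [2.418, 2.005, 0.001]
force: [-0.0, -0.2, 0.2]
gripper_width: 0.582
```

```bash
cat > line.py <<'E'
import sys
from h import *
o=ctrl.get_obs(); e=o["ee_pos"]; print(o["t"],e.round(4),np.round(o["force"],1))
s=ctrl.snapshot("scene"); im=s["color"][80:280,250:500,::-1]
cv2.imwrite(f"pics/l{sys.argv[1]}.png",cv2.resize(s["color"][170:250,310:410,::-1],None,fx=7,fy=7,interpolation=cv2.INTER_CUBIC))
w=cloud(s); g=s["color"].astype(int).sum(-1)/3
pos=np.array(s["position"]);A=rot(s["attitude"])
# bright-line rows per column, by ray-intersect w/ vertical cylinder of radius ~23.5mm at line
c=np.array([.5152,.1056]); c=np.array([float(sys.argv[2]),float(sys.argv[3])]) if len(sys.argv)>3 else c
r=.019+.0075*50/70
zs=[]
for u in range(352,370):
    best=None
    for v in range(185,235):
        d=A@np.array([(u-s["cx"])/s["fx"],(v-s["cy"])/s["fy"],1.])
        a=d[0]**2+d[1]**2;q=pos[:2]-c;b=d[:2]@q;k=b*b-a*(q@q-r*r)
        if k<0: continue
        z=(pos+d*(-b-np.sqrt(k))/a)[2]
        if not .06<z<.125: continue
        p=g[v,u]-max(g[v-4,u],0)
        pk=g[v,u]-min(g[v-3:v,u]); ok=g[v,u]>=g[v-1,u] and g[v,u]>g[v+1,u]
        if ok and pk>12: best=(u,v,round(z,4),int(g[v,u]),w[v,u,2].round(4)); break
    if best: zs.append(best)
for x in zs: print(*x)
print("line z median",np.median([x[2] for x in zs]) if zs else None)
E
python3 line.py 5
```

```text
7.55 [0.5168 0.1045 0.127 ] [-0.  -0.2  0.2]
352 212 0.0906 36 0.0926
353 213 0.0897 39 0.0918
354 214 0.0884 38 0.09
355 214 0.0898 35 0.0907
356 214 0.091 29 0.0923
357 215 0.0889 33 0.0914
358 215 0.0896 48 0.0921
359 216 0.087 58 0.0872
360 216 0.0873 58 0.0903
361 216 0.0874 51 0.0883
362 216 0.0873 53 0.0895
363 216 0.087 54 0.089
364 215 0.0897 49 0.0905
365 215 0.0889 42 0.0915
366 215 0.0879 47 0.0891
367 215 0.0865 58 0.0882
368 214 0.0881 59 0.0874
369 213 0.0893 51 0.0922
line z median 0.08865
```

View pics/l5.png

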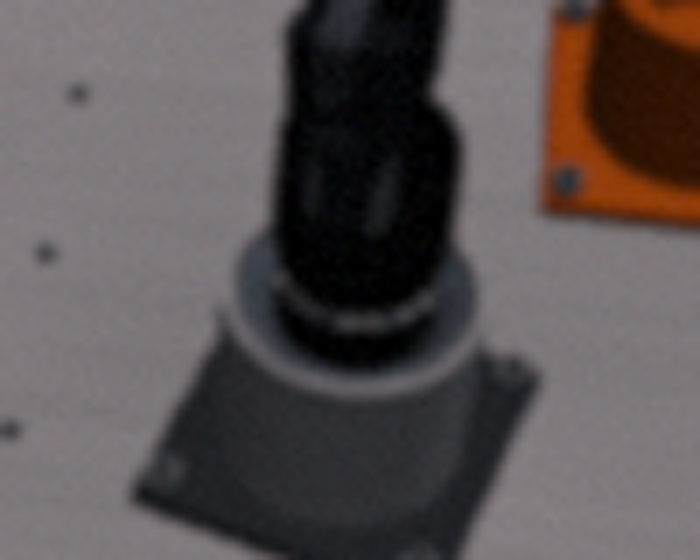

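The line is about 13–14 mm above the rim by camera, and the TCP-based estimate agrees. That's the seated, unpushed height. Next I push part of the way.

Call:
step_arm:
  plan:
    - [0, 0, -2, 0, 0, 0, 45]
    - [0, 0, -4, 0, 0, 0, 45]
    - [0, 0, -6, 0, 0, 0, 45]
    - [0, 0, -8, 0, 0, 0, 45]
    - [0, 0, -8, 0, 0, 0, 45]
    - [0, 0, -8, 0, 0, 0, 45]
  grip_force: 40

```text
t: 8.2
ee_pos: [0.5169, 0.1046, 0.1197]
tool_rot: [2.417, 2.005, 0.002]
force: [-1.3, 0.0, 5.3]
gripper_width: 0.574
```

```bash
python3 line.py 6 | egrep -v '^3'
```

```text
8.2 [0.5169 0.1046 0.1197] [-1.3  0.   5.3]
line z median 0.08085
```

Call:
step_arm:
  plan:
    - [0, 0, -2, 0, 0, 0, 45]
    - [0, 0, -4, 0, 0, 0, 45]
    - [0, 0, -6, 0, 0, 0, 45]
    - [0, 0, -6, 0, 0, 0, 45]
    - [0, 0, -6, 0, 0, 0, 45]

```text
t: 8.75
ee_pos: [0.517, 0.1048, 0.1145]
tool_rot: [2.417, 2.005, 0.003]
force: [-2.6, 0.0, 5.5]
gripper_width: 0.573
```

```bash
python3 line.py 7 | egrep -v '^3'
```

```text
8.75 [0.517  0.1048 0.1145] [-2.6  0.   5.5]
line z median 0.07535
```

View pics/l7.png

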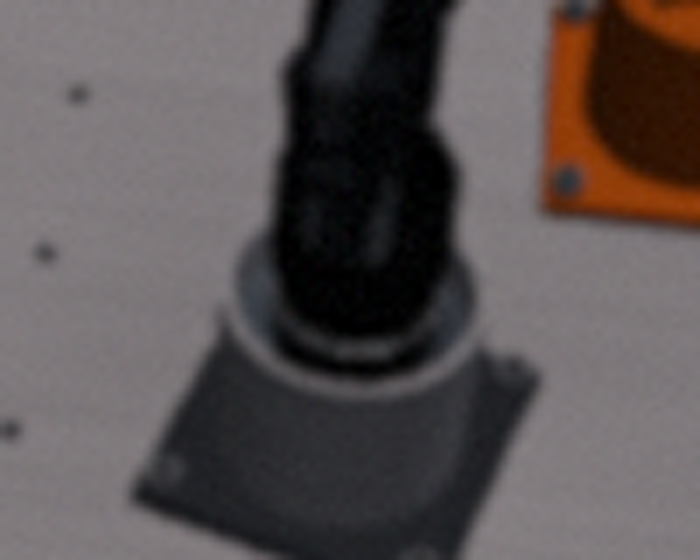

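The line sits at crop (360,350), level with the rim, at about 75–77 mm. Now I release and retreat.

Call:
step_arm:
  plan:
    - [0, 0, 0, 0, 0, 0, 65]
    - [0, 0, 0, 0, 0, 0, 75]
    - [0, 0, 0, 0, 0, 0, 85]
    - [0, 0, 0, 0, 0, 0, 85]
    - [0, 0, 0, 0, 0, 0, 85]
    - [0, 0, 20, 0, 0, 0, 85]
    - [0, 0, 50, 0, 0, 0, 85]
    - [0, 0, 90, 0, 0, 0, 85]
    - [0, 0, 120, 0, 0, 0, 85]
    - [-40, -40, 130, 0, 0, 0, 85]
    - [-40, -80, 130, 0, 0, 0, 85]
    - [-40, -120, 130, 0, 0, 0, 85]

```text
t: 10.0
ee_pos: [0.4763, -0.0163, 0.2455]
tool_rot: [2.415, 2.006, 0.004]
force: [0.9, 0.8, -0.2]
gripper_width: 0.995
```

Call:
step_arm:
  plan:
    - [0, -45, 0, 0, 0, 0, 85]
    - [0, -90, 0, 0, 0, 0, 85]
    - [0, -90, 0, 0, 0, 0, 85]
    - [0, -90, 0, 0, 0, 0, 85]

```text
t: 10.4
ee_pos: [0.4761, -0.107, 0.2453]
tool_rot: [2.418, 2.003, 0.005]
force: [-0.1, 0.7, -0.4]
gripper_width: 0.995
```

```bash
python3 line.py 8 | egrep -v '^3'; python3 - <<'E'
from h import *
from scipy.optimize import least_squares
for n in("scene","top"):
    s=ctrl.snapshot(n); save(s,f"pics/{n}8.png"); w=cloud(s)
    rr=np.hypot(w[...,0]-.516,w[...,1]-.105)
    P=w[(rr<.045)&(w[...,2]>.095)]; z=np.percentile(P[:,2],97); T=P[P[:,2]>z-.006]
    print(n,"top z",z,"mid",(T.max(0)+T.min(0))/2,np.ptp(T,axis=0))
    for q in("small_center","large_center"): print(q,[np.round(d["point"]) for d in ctrl.tip_of(q,s)][:2])
    if n=="scene":
        for z0 in(.085,.095,.105,.115):
            Q=w[(rr<.04)&(abs(w[...,2]-z0)<.005)&(s["color"].max(-1)<40)]
            r=.0265 if z0>.096 else .019+.0075*(z0-.026)/.07
            f=least_squares(lambda c:np.hypot(Q[:,0]-c[0],Q[:,1]-c[1])-r,[.516,.105],loss="soft_l1",f_scale=.002);print(z0,f.x.round(4))
E
```

```text
10.4 [ 0.4761 -0.107   0.2453] [-0.1  0.7 -0.4]
line z median 0.0763
scene top z 0.12621744366586005 mid [0.51618094 0.10626501 0.1240604 ] [0.05359946 0.05157442 0.00761443]
small_center [array([254., 251.])]
large_center [array([447., 251.]), array([360., 210.])]
0.085 [0.5173 0.1055]
0.095 [0.5174 0.1061]
0.105 [0.5174 0.1054]
0.115 [0.5173 0.1055]
top top z 0.1285299711041688 mid [0.51493974 0.10419624 0.12618351] [0.0516547  0.04941674 0.00720791]
small_center [array([371., 157.])]
large_center [array([194., 169.])]
```

View pics/scene8.png

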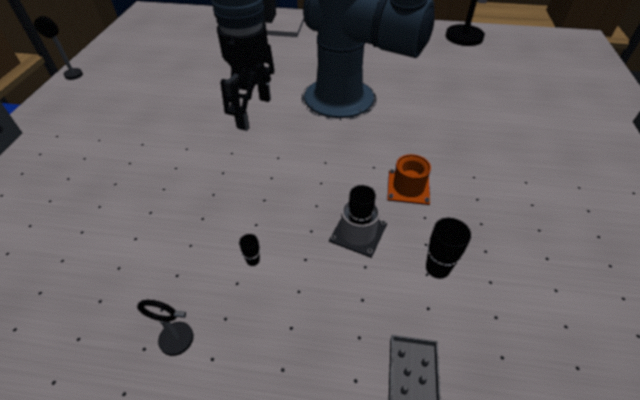

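View pics/l8.png

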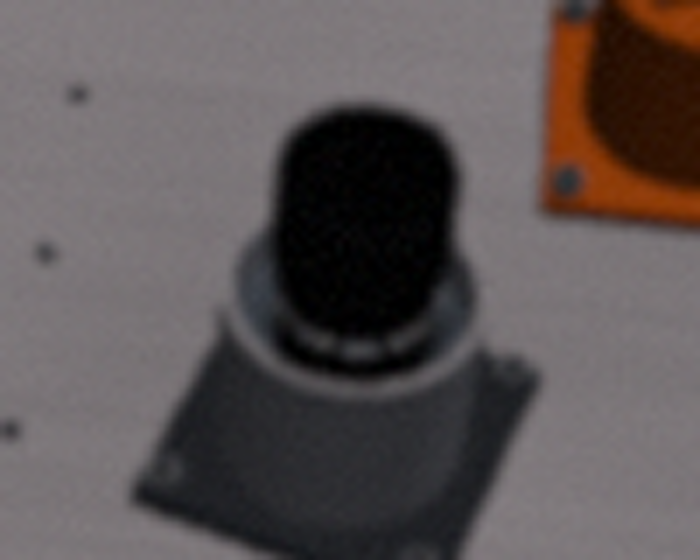

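The shield stands upright in the grey holder at scene (362,205). Its line is about 1–1.6 mm above the rim in both cameras, and the arm is clear. I'm handing it in.

```bash
python3 -c "
from station import ctrl
print(ctrl.hand_in())"
```

```text
the job is handed in; nothing more can be done
None
```

The middle-sized shield is standing upright in the grey holder, with its bright line level with the rim. I gripped it by the collar, lowered it into the sleeve and pushed it down about 13 mm. I then let go and moved the arm clear before handing in at about 10.5 s of the 38 s. Hand-in reports no verdict.

- **Line height:** measured against the rim in the same camera, the line is about 1 mm above it in one view and 1.6 mm above in the other. The allowed error is 9 mm.
- **Position and tilt:** the shield's axis is within about 3 mm of the holder's, and no tilt was measurable. The estimates of the holder's centre differed by 2–3 mm in x depending on the fit and camera, which is inside the 10 mm allowed.
- **Other shields:** the large shield shows at the same place as at the start in both cameras. The small one reads within 1 pixel in the top view and 4 pixels off in the scene view. I take that as detector scatter, because the arm never went near it.
- **Forces:** the upward force read about 5.5 N after each push step, below the stated 8–11 N sliding force. It was read once the arm had settled, and the camera shows the sleeve did slide.

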